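# Clamp a cast bust in the sanding cradle

## Robot

A 6-joint arm with a two-finger parallel gripper is mounted at the origin on a cart in front of the work surface, level with it; the furniture and walls round the work are solid. World frame = base frame: x ahead of the robot, y to its left, z up, the work surface at z = 0. Lengths are in m, angles in rad, forces in N, time in s.
With the tool pointing down it reaches from about 0.375 to 0.9 m from the base axis. Payload 3.1 kg.
Tool frame: the origin (TCP) lies midway between the tips of the shut fingers; the grasp point (between the pads) lies 19 mm behind it; z points along the fingers, y is the line along which they close (so a half turn about z gives the same grasp; the last joint's range is limited). The gripper opens to 85 mm and grips with 20 to 120 N. Pads are 22 mm wide; open, the fingers measure 114 mm over their backs; the gripper's body (76 mm by 85 mm) begins 54 mm behind the grasp point. The pads swing forward as they close: fully open they stand 13 mm farther back than shut.
Start: joints at [1.139, 0.527, 1.433, -0, 1.181, -0.178], TCP at [0.157, 0.605, 0.231] pointing down, gripper open.
Joint ranges: [-3.08, 3.08], [-0.75, 2.2], [0.22, 2.44], [-1.43, 4.57], [0, 2.65], [-2.85, 2.85]. Speed limits (rad/s): [2.79, 2.79, 3.14, 3.14, 3.14, 3.14].

## Interface

Orientations are given as a unit quaternion [x, y, z, w].
In Python, from plant import monitor, viewer, ticket gives the robot as it stands.
- The arm moves only by the tool send_rows, never from a script. Its argument "targets" is a list that holds one entry, the list of rows, each a list of 5 numbers: the finger opening in m, from 0 to 0.0854, then the shift along the tool's x, y, z in m, then the turn about the tool's z in degrees. In form: [[[jaw, x, y, z, spin], ...]]. A call has 1 to 20 rows; each row is the pose to reach, as a shift and turn from the pose commanded when the call began, along the tool's axes at that moment; what a row does not reach only later rows make up. A row lasts 1/12 s, in which the tool goes at most 41.7 mm and 7.16 degrees, less where a joint would pass 70% of its speed; a pose out of reach is approached as far as the arm can. A call with a gripper value outside its range is refused whole. The fingers move at their own pace and stop on an object; "newtons" is the grip in N (left out, the last holds). Time passes only in rows, so rows that repeat a pose let the fingers close. It gives the time, the measured TCP pose, the force, the opening and the grip force at its end, in the units of the state.
- monitor.get_state(): the state, without advancing time (a new reading comes with each control period).
- viewer.get_image(name): name is "scene" or "top" or "wrist"; returns a dict with "color" (400x640x3 uint8, blue, green, red), "mtx" (3x3 intrinsics, pixels), "cam_to_world" (4x4, takes a point from camera to world coordinates). Camera axes: x right, y down, z forward; pixel columns grow to the right and rows downward; lengths in m; the calibration is good to about 2 mm. The wrist camera is an equidistant fisheye: a pixel r from the principal point sees the ray r / f radians off the axis. A picture is of the moment at which its call begins. There is no depth.
- ticket.close_job(): hands the job in; it is judged then, once.
The state is a dict: "t": time; "joint_pos": joint angles; "qd": joint speeds; "effort": joint torques, N m; "ee_pos": TCP position; "eef_rot": TCP orientation; "contact_force": force on the tool from outside, world axes, zero at the start; "moment": the same for the moment, N m; "opening": finger opening in m; "finger_force": force on a finger pad.
Only numpy, scipy, OpenCV 4.12 (cv2) and the standard library are available. Lean on these libraries where they do the work, as an engineer would, in place of code of your own. Each camera call takes 0.05 s, during which the arm holds its last target. There are 200 camera calls.

## Task

The cast bust lies face up in the sanding cradle: clamp it down. Push the steel strap round with a finger, over the bust and fully home until its notch takes in the stud of the cam post, and only then push the red cam lever fully down so that the strap's rubber foot presses the bust tight. Only push, grip nothing: leave the bust lying as it does, and do not disturb the mug, the dowel tub, the ring cone or the brush.

Things in the scene. Friction and masses are not known exactly. Their poses are not given: they have to be found in the camera images.
- cradle: sanding cradle fixed to the bench: plywood base 250x250x15 mm, x -140..110, y -125..125 from its origin, which is on the bench below the clamping place. Unturned axes: x away from the robot, y left, z up. Bust lies along x, its top up to 113 mm above the bench. Pivot post at y +95 (nut to z 165), cam post at y -95 mm (20 mm thick to z 121, then a 12 mm stud up to the cam pin)
- strap_pivot (a point): point on the vertical axis on which the strap turns, at half the strap's thickness: 145.5 mm above the bench, cradle x 0, y +95 mm
- clamp_strap (a joint): turn of the strap about the upright pivot post, rad: 0 = home, lying across the bust along cradle -y with the stud in its notch (hard stop); positive = swung open, clockwise from above, at 1.57 it points along cradle -x (to the robot); range 0 to 1.75. Stays where it is left; about 1 N at 100 mm from the pivot moves it
- strap_end (a point): middle of the strap's free end, 206 mm from the pivot axis, at half thickness. The strap: dark steel bar 30 mm wide, 14 thick, 213 long from the pivot axis, level, underside 138 mm above the bench while the lever is up; a spindle stands up 27 mm above the bar's middle at 95 mm from the pivot. Notch 18 mm wide at 190 mm from the pivot, open on the leading side
- strap_foot: rubber foot, 25 mm across, on a sprung spindle (4 N/mm, starting at 4 N) under the strap 95 mm from the pivot; origin at the middle of its underside. Strap home and lever up, it hovers about 2 mm above the bust; with the lever down it presses on the bust with about 10 N
- cam_pin (a point): centre of the cam lever's pin on top of the cam post, 173.3 mm above the bench, cradle x 0, y -95 mm; the pin runs along cradle y
- cam_lever (a joint): angle of the red cam lever, rad: 0 = standing up, its grip 65 degrees above level and leaning to cradle -x (to the robot); 1.134 = fully down, its grip level and pointing along cradle -x (hard stop). Stiff: it stays where it is left and takes about 3 to 5 N at the grip. Its two cam discs bear on the strap's end; pushed down before the strap is home, they bar its way
- lever_grip (a point): point on the axis of the red grip, 95 mm from the cam pin; the grip is 18 to 21 mm thick and reaches from 54 to 117 mm from the pin
- bust: the cast resin bust (cream, vase-shaped, 93 x 120 x 193 mm) lying loose on its hollow back in the cradle, rounded front up, base toward the robot, neck away; origin at the centre of its base; its z axis runs to the neck, about 9 degrees above level, its x axis points down
- mug: bystander: red enamel mug with a stick in it, 101 x 134 x 140 mm, upright, origin under its middle
- dowel_tub: bystander: small white tub of dowels, 71 mm across, 52 mm high, upright, origin under its middle
- ring_cone: bystander: cream resin ring cone, 44 mm across, 66 mm high, upright, origin under its middle
- brush: bystander: flat dust brush, 163 x 41 x 14 mm, lying, origin under its middle

How it is judged:
On the way, in this order (a step that is already met when the one before it is completed fails the run):
1. the strap is swung home (within 0.06 rad of its stop) while the lever still stands up (value of joint clamp_strap below 0.06 rad and value of joint cam_lever below 0.35 rad), for 0.2 s.
2. the cam lever is pushed down to within 0.1 rad of its stop (value of joint cam_lever above 1.034 rad and value of joint clamp_strap below 0.06 rad), for 0.2 s.
At the end, for the whole second after the job is handed in: the strap is home (within 0.06 rad of its stop), the cam lever is down (within 0.1 rad of its stop), the rubber foot presses on the bust with more than 4 N, and the bust lies at rest within 8 mm of where it lay (all of step 2 and contact force between strap_foot and bust above 4 N and distance of bust from where it was at the start of the episode below 0.008 m and linear speed of bust below 0.02 m/s); the robot touches nothing.
It fails at once if the cam lever is pushed down (beyond 0.6 rad) before the strap is home (value of joint cam_lever above 0.6 rad and value of joint clamp_strap above 0.12 rad).
It fails at once if the bust is lifted or shoved more than 15 mm (distance of bust from where it was at the start of the episode above 0.015 m).
It fails at once if a bystander (mug, dowel tub, ring cone, brush) is moved more than 15 mm (distance of any of mug, dowel_tub, ring_cone, brush from where it was at the start of the episode above 0.015 m).
It also fails if it takes over 48 s, if anything falls off the work surface, if the arm or the gripper's body presses on something with over 40 N, if the wrist force passes 120 N, or if a joint passes its speed limit or range.

## Working session

There is one attempt and no reset: what is moved stays moved. The work goes in short steps, Python scripts to look and compute and a tool call to move; the robot and the scene stay as the last step left them, time stands still between calls to the robot, and variables do not carry over. Pictures are saved under pics/ and viewed, at most 10 in all, crops included, and the job is handed in when it is done.

Besides the shell and the picture viewer there is one more tool, called after "Call:" in YAML: its name, and indented under it one key for each argument. send_rows: Moves the arm, as the interface text tells. Its arguments: {"type":"object","properties":{"targets":{"type":"array"},"newtons":{"type":"number"}},"required":["targets"]}

```bash
mkdir -p pics; cat > h.py <<'E'
import numpy as np, cv2
from plant import monitor, viewer, ticket
def snap(n,f):
    d=viewer.get_image(n); cv2.imwrite('pics/'+f,d['color']); np.savez('pics/'+f+'.npz',K=d['mtx'],T=d['cam_to_world']); return d
def ray(f,u,v):
    c=np.load('pics/'+f+'.npz'); d=np.linalg.inv(c['K'])@[u,v,1]; return c['T'][:3,3],c['T'][:3,:3]@d
def atz(f,u,v,z):
    o,d=ray(f,u,v); return (o+d*(z-o[2])/d[2]).round(4)
def proj(f,p):
    c=np.load('pics/'+f+'.npz'); q=np.linalg.inv(c['T'])@np.r_[p,1]; q=c['K']@q[:3]; return (q[:2]/q[2]).round(1)
E
python3 -c "
from h import *
snap('top','t1.png');snap('scene','s1.png');print(monitor.get_state())"
```

```text
{'t': 0.1, 'joint_pos': array([ 1.13848070e+00,  5.28378158e-01,  1.43378687e+00, -3.34813707e-05,
        1.18137807e+00, -1.78482558e-01]), 'qd': array([ 5.38787914e-04, -1.62664140e-03, -6.28722144e-03, -2.21741524e-03,
       -7.35209940e-04,  6.18154940e-05]), 'effort': array([ 7.08231255e-06, -4.43304598e+01, -1.78586268e+01, -2.46126128e-04,
        3.89098030e-03,  2.05911405e-06]), 'ee_pos': array([0.15664291, 0.60438584, 0.23042438]), 'eef_rot': array([ 1.26569705e-01,  9.91957236e-01, -9.34750951e-04, -2.78459170e-04]), 'contact_force': array([ 0.21802481, -0.85518933,  0.3675867 ]), 'moment': array([-2.65939581e-02, -3.07852598e-02,  9.79488019e-05]), 'finger_force': 0.0, 'opening': 0.0851644950274189}
```

View pics/t1.png

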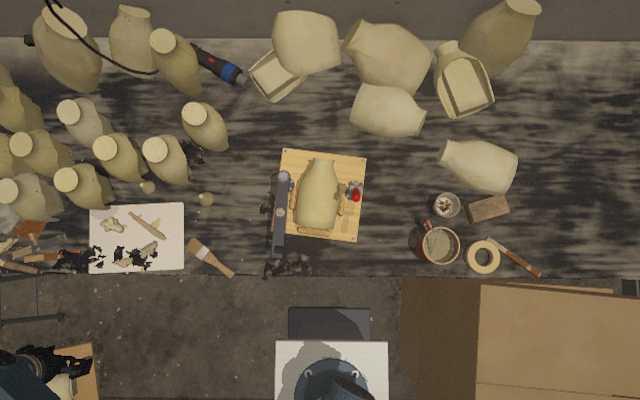

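View pics/s1.png

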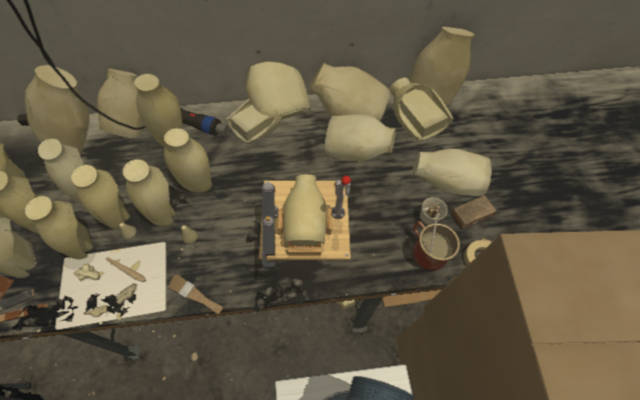

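The top view shows the strap along (283,178)–(278,250), swung open toward the robot. The lever knob is at (356,197) and the bust is in the middle of the plywood. Next I'll enlarge the cradle.

```bash
python3 -c "
from h import *
a=cv2.imread('pics/t1.png')[140:290,250:400];b=cv2.imread('pics/s1.png')[165:280,245:375]
cv2.imwrite('pics/c1.png',cv2.resize(a,(600,600),interpolation=cv2.INTER_CUBIC))
cv2.imwrite('pics/c2.png',cv2.resize(b,None,fx=5,fy=5,interpolation=cv2.INTER_CUBIC))
for p in [(282.5,149),(366,157),(362,242),(275,240)]: print(atz('t1.png',*p,.015))
"
```

```text
[0.6997 0.1479 0.015 ]
[ 0.6774 -0.0988  0.015 ]
[ 0.4278 -0.0862  0.015 ]
[0.4315 0.1641 0.015 ]
```

View pics/c1.png

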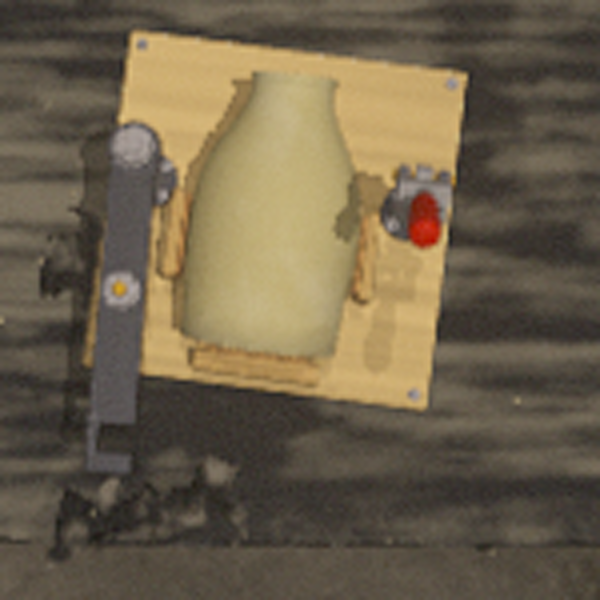

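View pics/c2.png

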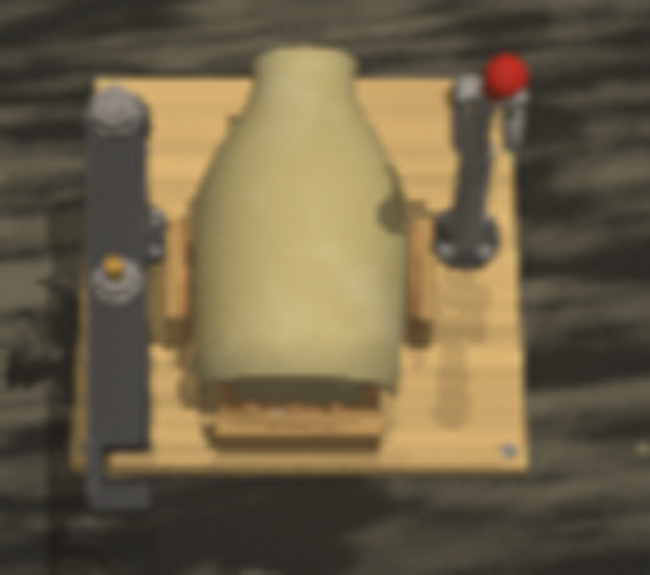

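```bash
python3 -c "
from h import *
f='t1.png'
g=lambda u,v,z:atz(f,u/4+250-.4,v/4+140-.4,z)
C=np.array([g(130,30,.015),g(468,73,.015),g(428,409,.015),g(85,365,.015)])[:,:2];print(C)
L=np.array([[110,125],[110,-125],[-140,-125],[-140,125]])/1000
a=L-L.mean(0);b=C-C.mean(0)
th=np.arctan2((a[:,0]*b[:,1]-a[:,1]*b[:,0]).sum(),(a*b).sum());R=np.array([[np.cos(th),-np.sin(th)],[np.sin(th),np.cos(th)]])
o=C.mean(0)-R@L.mean(0);print('yaw',th,'o',o,'resid',(C-(L@R.T+o)).round(4).tolist())
w=lambda x,y,z:np.r_[R@[x,y]+o,z].round(4)
print('pivot pred',w(0,.095,.165),'meas',g(135,143,.165)); print('end',g(111,463,.1455),'spindle',g(120,289,.172))
print('campin',w(0,-.095,.173)); l=1.134
P=w(-.095*np.cos(l),-.095,.1733+.095*np.sin(l));print('grip',P,'px',(proj(f,P)-[250,140])*4)
P=w(-.117*np.cos(l),-.095,.1733+.117*np.sin(l));print('tip',P,'px',(proj(f,P)-[250,140])*4,(proj('s1.png',P)-[245,165])*5)
P=w(0,.095,.165);print((proj(f,P)-[250,140])*4,(proj('s1.png',P)-[245,165])*5)
d=g(111,463,.1455)-g(135,143,.1455); print(np.degrees(np.arctan2(d[1],d[0])),np.linalg.norm(d),np.degrees(th))
print(np.load('pics/t1.png.npz')['T'].round(3))
"
```

```text
[[ 0.7054  0.1492]
 [ 0.6749 -0.1005]
 [ 0.4281 -0.0707]
 [ 0.4577  0.1767]]
yaw -0.1178459314213888 o [0.58142096 0.0369114 ] resid [[0.0, 0.0011], [-0.0011, -0.0003], [0.0004, 0.0001], [0.0006, -0.0008]]
pivot pred [0.5926 0.1313 0.165 ] meas [0.5932 0.1301 0.165 ]
end [0.3869 0.1432 0.1455] spindle [0.4971 0.1372 0.172 ]
campin [ 0.5703 -0.0574  0.173 ]
grip [ 0.5303 -0.0527  0.2594] px [425.2 219.6]
tip [ 0.5211 -0.0516  0.2793] px [425.6 230.4] [508.  66.]
[131.6 142.4] [113.5 102. ]
176.91844727863065 0.21020394858327468 -6.752074503233713
[[ 0.008 -0.991  0.131  0.38 ]
 [-1.    -0.008  0.004  0.023]
 [-0.003 -0.131 -0.991  1.331]
 [ 0.     0.     0.     1.   ]]
```

```bash
cat >> h.py <<'E'
from scipy.spatial.transform import Rotation as Ro
th=-0.1178; O=np.array([.5815,.0366])
def W(x,y,z): c,s=np.cos(th),np.sin(th); return np.array([O[0]+c*x-s*y,O[1]+s*x+c*y,z])
def shifts(pts):
    s=monitor.get_state(); R=Ro.from_quat(s['eef_rot'])
    x=R.as_matrix()[:,0]; print('t',s['t'],'ee',s['ee_pos'].round(4),'toolx-yaw',np.degrees(np.arctan2(x[1],x[0])).round(1),'F',s['contact_force'].round(1))
    for p in pts: print(p.round(4),R.inv().apply(p-s['ee_pos']).round(3))
# finger centre pushing strap at joint angle q (rad), radius r, offset d on trailing side
def F(q,r,d,z=.130):
    u=np.array([-np.sin(q),-np.cos(q)]); n=np.array([-u[1],u[0]])  # n = leading (ccw) side
    p=np.array([0,.095])+r*u-d*n; return W(p[0],p[1],z)
E
python3 -c "
from h import *
a=F(1.507,.11,.055,.23);b=a.copy();b[2]=.13
shifts([a,b])"
```

```text
t 0.1 ee [0.1566 0.6044 0.2304] toolx-yaw 165.5 F [ 0.2 -0.9  0.4]
[0.4858 0.1918 0.23  ] [-0.422 -0.317  0.001]
[0.4858 0.1918 0.13  ] [-0.422 -0.317  0.101]
```

Call:
send_rows:
  targets:
    - [[0, -0.032, -0.024, 0, 0], [0, -0.064, -0.048, 0, -2], [0, -0.096, -0.072, 0, -4], [0, -0.128, -0.096, 0, -6], [0, -0.16, -0.12, 0, -8], [0, -0.192, -0.144, 0, -8], [0, -0.224, -0.168, 0, -8], [0, -0.256, -0.192, 0, -8], [0, -0.288, -0.216, 0, -8], [0, -0.32, -0.24, 0, -8], [0, -0.352, -0.264, 0, -8], [0, -0.384, -0.288, 0, -8], [0, -0.41, -0.308, 0, -8], [0, -0.422, -0.317, 0, -8], [0, -0.422, -0.317, 0, -8], [0, -0.422, -0.317, 0.03, -8], [0, -0.422, -0.317, 0.06, -8], [0, -0.422, -0.317, 0.09, -8], [0, -0.422, -0.317, 0.101, -8], [0, -0.422, -0.317, 0.101, -8]]

```text
t: 1.77
ee_pos: [0.4823, 0.1925, 0.1272]
eef_rot: [0.057, 0.998, -0.001, -0.004]
contact_force: [0.1, -0.4, 0.1]
opening: -0.0001
finger_force: 0.0
```

```bash
python3 -c "
from h import *
shifts([F(q,.11,.029) for q in (1.5,1.4,1.2,1.,.8,.6,.4,.25,.15,.1,.05,0)])
a=snap('top','t2.png')['color'][140:290,230:400]; cv2.imwrite('pics/c3.png',cv2.resize(a,None,fx=4,fy=4,interpolation=cv2.INTER_CUBIC))"
```

```text
t 1.7667 ee [0.4823 0.1925 0.1272] toolx-yaw 173.5 F [ 0.1 -0.4  0.1]
[0.4841 0.1651 0.13  ] [-0.005 -0.027 -0.003]
[0.4813 0.1541 0.13  ] [-0.003 -0.038 -0.003]
[0.4789 0.1315 0.13  ] [-0.004 -0.061 -0.003]
[0.4811 0.1089 0.13  ] [-0.008 -0.083 -0.003]
[0.4877 0.0871 0.13  ] [-0.017 -0.104 -0.003]
[0.4985 0.0672 0.13  ] [-0.03  -0.123 -0.003]
[0.513  0.0497 0.13  ] [-0.047 -0.138 -0.003]
[0.5261 0.0387 0.13  ] [-0.061 -0.148 -0.003]
[0.5356 0.0325 0.13  ] [-0.071 -0.153 -0.003]
[0.5406 0.0298 0.13  ] [-0.076 -0.155 -0.003]
[0.5457 0.0273 0.13  ] [-0.082 -0.157 -0.003]
[0.5509 0.0251 0.13  ] [-0.087 -0.159 -0.003]
```

View pics/c3.png

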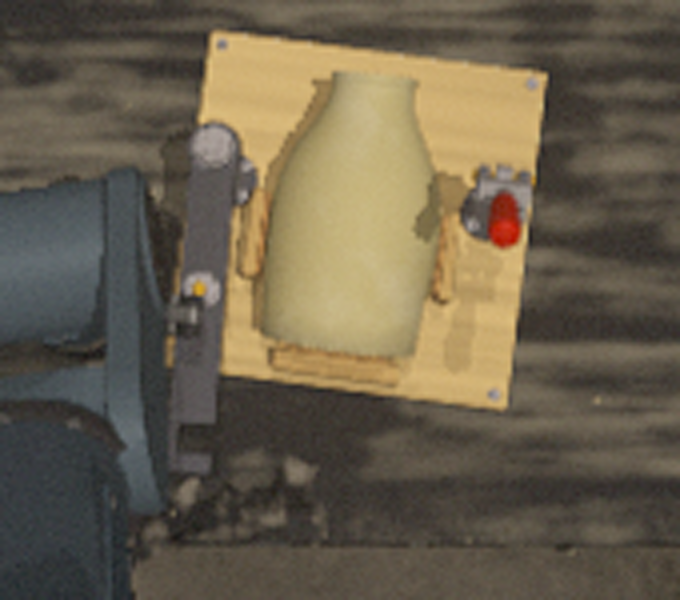

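```bash
python3 -c "
from h import *
for z in (.15,.2,.25,.3,.35): print(z,atz('t2.png',168/4+230,350/4+140,z),atz('t2.png',200/4+230,315/4+140,z))
shifts([F(q,.095,.029) for q in (1.4,1.2,1.,.8,.6,.4,.25,.15,.1,.05,0)])
"
```

```text
0.15 [0.4584 0.1582 0.15  ] [0.4813 0.1379 0.15  ]
0.2 [0.4551 0.1525 0.2   ] [0.4771 0.1331 0.2   ]
0.25 [0.4518 0.1468 0.25  ] [0.4728 0.1282 0.25  ]
0.3 [0.4485 0.1411 0.3   ] [0.4685 0.1234 0.3   ]
0.35 [0.4452 0.1353 0.35  ] [0.4642 0.1185 0.35  ]
t 1.8167 ee [0.4838 0.1927 0.1289] toolx-yaw 173.5 F [ 0.1 -0.2  0.5]
[0.4963 0.1549 0.13  ] [-0.017 -0.036 -0.001]
[0.4934 0.1352 0.13  ] [-0.016 -0.056 -0.001]
[0.4946 0.1154 0.13  ] [-0.019 -0.076 -0.001]
[0.4996 0.0963 0.13  ] [-0.027 -0.094 -0.001]
[0.5083 0.0785 0.13  ] [-0.037 -0.111 -0.001]
[0.5204 0.0627 0.13  ] [-0.051 -0.125 -0.001]
[0.5314 0.0527 0.13  ] [-0.063 -0.134 -0.001]
[0.5396 0.047  0.13  ] [-0.072 -0.138 -0.001]
[0.5438 0.0445 0.13  ] [-0.076 -0.14  -0.001]
[0.5482 0.0421 0.13  ] [-0.081 -0.142 -0.001]
[0.5527 0.04   0.13  ] [-0.086 -0.144 -0.001]
```

```bash
python3 -c "
from h import *
shifts([F(1.507,.07,.055)]+[F(q,.07,.029) for q in (1.4,1.2,1.,.8,.6,.4,.25,.15,.1,.05,0)])
"
```

```text
t 1.8167 ee [0.4838 0.1927 0.1289] toolx-yaw 173.5 F [ 0.1 -0.2  0.5]
[0.5257 0.1896 0.13  ] [-0.042  0.002 -0.001]
[0.5212 0.1562 0.13  ] [-0.041 -0.032 -0.001]
[0.5176 0.1415 0.13  ] [-0.039 -0.047 -0.001]
[0.517  0.1264 0.13  ] [-0.041 -0.062 -0.001]
[0.5194 0.1114 0.13  ] [-0.045 -0.077 -0.001]
[0.5248 0.0973 0.13  ] [-0.052 -0.09  -0.001]
[0.5328 0.0845 0.13  ] [-0.061 -0.102 -0.001]
[0.5404 0.0761 0.13  ] [-0.069 -0.109 -0.001]
[0.5462 0.0711 0.13  ] [-0.076 -0.114 -0.001]
[0.5492 0.0689 0.13  ] [-0.079 -0.116 -0.001]
[0.5524 0.0668 0.13  ] [-0.082 -0.117 -0.001]
[0.5556 0.0648 0.13  ] [-0.086 -0.119 -0.001]
```

Push to about q=0.4 first, at moderate speed.

Call:
send_rows:
  targets:
    - [[0, -0.02, 0, 0, 0], [0, -0.042, 0, 0, 0], [0, -0.042, -0.012, 0, 0], [0, -0.041, -0.022, 0, 0], [0, -0.041, -0.032, 0, 0], [0, -0.04, -0.04, 0, 0], [0, -0.039, -0.047, 0, 0], [0, -0.04, -0.055, 0, 0], [0, -0.041, -0.062, 0, 0], [0, -0.043, -0.07, 0, 0], [0, -0.045, -0.077, 0, 0], [0, -0.048, -0.084, 0, 0], [0, -0.052, -0.09, 0, 0], [0, -0.056, -0.096, 0, 0], [0, -0.061, -0.102, 0, 0], [0, -0.061, -0.102, 0, 0]]

```text
t: 3.15
ee_pos: [0.5364, 0.0823, 0.1304]
eef_rot: [0.057, 0.998, -0.0, 0.001]
contact_force: [0.2, -0.3, -0.3]
opening: -0.0001
finger_force: 0.0
```

```bash
python3 -c "
from h import *
a=snap('top','t3.png')['color'][140:290,230:400]; b=snap('scene','s3.png')['color'][150:300,230:400]
cv2.imwrite('pics/c4.png',cv2.resize(np.hstack([a,b]),(800,353),interpolation=cv2.INTER_CUBIC))
shifts([F(q,.07,.029) for q in (.4,.25,.15,.1,.05,0,-.05)])"
```

```text
t 3.25 ee [0.5353 0.0832 0.1303] toolx-yaw 173.4 F [0.1 0.5 0.4]
[0.5328 0.0845 0.13  ] [0.003 0.001 0.   ]
[0.5404 0.0761 0.13  ] [-0.006 -0.007  0.   ]
[0.5462 0.0711 0.13  ] [-0.012 -0.011  0.   ]
[0.5492 0.0689 0.13  ] [-0.015 -0.013  0.   ]
[0.5524 0.0668 0.13  ] [-0.019 -0.014  0.   ]
[0.5556 0.0648 0.13  ] [-0.022 -0.016  0.   ]
[0.559  0.0631 0.13  ] [-0.026 -0.017  0.   ]
```

View pics/c4.png

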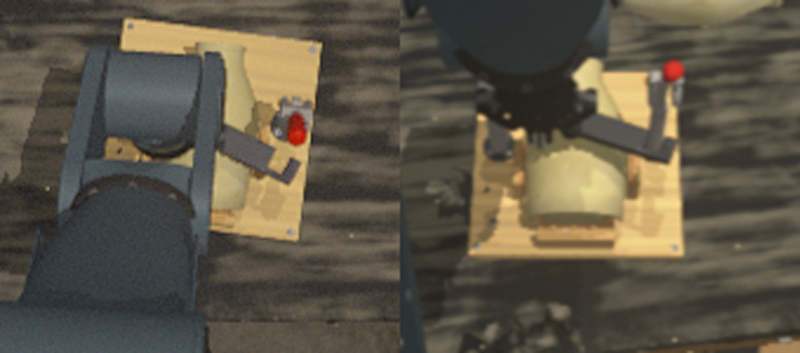

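The strap follows the finger (top view end at about (290,175), notch facing the post) and the lever is still up. I'll keep pushing to the stop.

Call:
send_rows:
  targets:
    - [[0, -0.003, -0.004, 0, 0], [0, -0.006, -0.007, 0, 0], [0, -0.009, -0.009, 0, 0], [0, -0.012, -0.011, 0, 0], [0, -0.015, -0.013, 0, 0], [0, -0.017, -0.014, 0, 0], [0, -0.019, -0.015, 0, 0], [0, -0.021, -0.016, 0, 0], [0, -0.023, -0.016, 0, 0], [0, -0.025, -0.016, 0, 0], [0, -0.025, -0.016, 0, 0]]

```text
t: 4.17
ee_pos: [0.5583, 0.0648, 0.1303]
eef_rot: [0.057, 0.998, -0.0, 0.0]
contact_force: [-1.9, -0.7, -0.6]
opening: 0.0001
finger_force: 0.3
```

Call:
send_rows:
  targets:
    - [[0, -0.002, 0, 0, 0], [0, -0.004, 0, 0, 0], [0, -0.004, 0, 0, 0], [0, -0.005, 0, 0, 0], [0, -0.006, 0, 0, 0], [0, -0.006, 0, 0, 0]]

```text
t: 4.67
ee_pos: [0.5603, 0.0645, 0.1299]
eef_rot: [0.057, 0.998, -0.0, -0.004]
contact_force: [-6.6, -1.9, 3.5]
opening: 0.0001
finger_force: 3.5
```

Call:
send_rows:
  targets:
    - [[0, -0.003, 0, 0, 0], [0, -0.003, 0, 0, 0], [0, -0.003, 0, 0, 0], [0, 0.02, 0, 0, 0], [0, 0.05, 0.02, 0, 0], [0, 0.05, 0.02, -0.03, 0], [0, 0.05, 0.04, -0.07, 0], [0, 0.05, 0.08, -0.11, 0], [0, 0.05, 0.12, -0.15, 0], [0, 0.05, 0.14, -0.19, 0], [0, 0.05, 0.14, -0.19, 0], [0, 0.05, 0.14, -0.19, 0]]

```text
t: 5.67
ee_pos: [0.5346, 0.2138, 0.328]
eef_rot: [0.055, 0.998, 0.003, 0.008]
contact_force: [1.4, 0.8, -0.3]
opening: 0.0002
finger_force: 0.0
```

```bash
python3 -c "
from h import *
a=snap('top','t4.png')['color'][140:290,250:400]; b=snap('scene','s4.png')['color'][150:300,230:380]
cv2.imwrite('pics/c5.png',cv2.resize(np.hstack([a,b]),(800,400),interpolation=cv2.INTER_CUBIC))
def L(a,l,dz=0): return W(-l*np.cos(a),-.095,.1733+l*np.sin(a)+.010+dz)
shifts([L(1.134,.107,.1),L(1.134,.107,.02)]);print(monitor.get_state()['joint_pos'].round(2))
for q in (0,.1): 
  c=F(q,.206,0,.1455); print(q,(proj('t4.png',c)-[250,140])*400/150,(proj('s4.png',c)-[230,150])*400/150+[400,0])"
```

```text
t 5.7667 ee [0.5311 0.2104 0.322 ] toolx-yaw 173.6 F [-0.7  0.1 -0.6]
[ 0.5254 -0.0524  0.3803] [-0.024 -0.262 -0.059]
[ 0.5254 -0.0524  0.3003] [-0.024 -0.262  0.021]
[ 0.18  0.36  1.46  0.    1.32 -1.28]
0 [296.53333333 124.26666667] [713.06666667 105.33333333]
0.1 [293.06666667 144.53333333] [712.8        123.73333333]
```

View pics/c5.png

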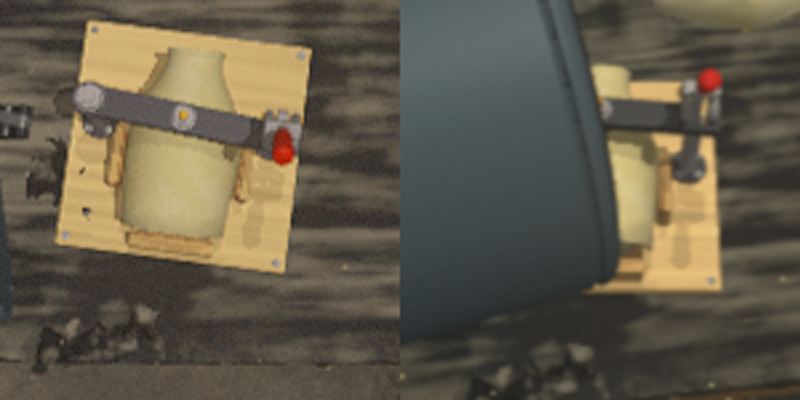

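```bash
python3 -c "
from h import *
ims=[]
for f,x0,y0 in (('t4.png',270,160),('s4.png',280,160)):
  a=cv2.resize(cv2.imread('pics/'+f)[y0:y0+60,x0:x0+100],None,fx=8,fy=8,interpolation=cv2.INTER_CUBIC)
  for q,c in ((0,(0,255,0)),(.06,(0,0,255))):
    for d in (-.015,.015):
      P=[((proj(f,F(q,r,d,.1525))-[x0,y0]+.5)*8).astype(int) for r in (.03,.213)]
      cv2.line(a,P[0].tolist(),P[1].tolist(),c,1)
  ims.append(a)
a=np.vstack(ims);cv2.imwrite('pics/c6.png',a[:, :][:960]) if a.shape[0]<=600 else cv2.imwrite('pics/c6.png',cv2.resize(a,None,fx=.62,fy=.62,interpolation=cv2.INTER_AREA))
"
```

```text
(no output)
```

View pics/c6.png

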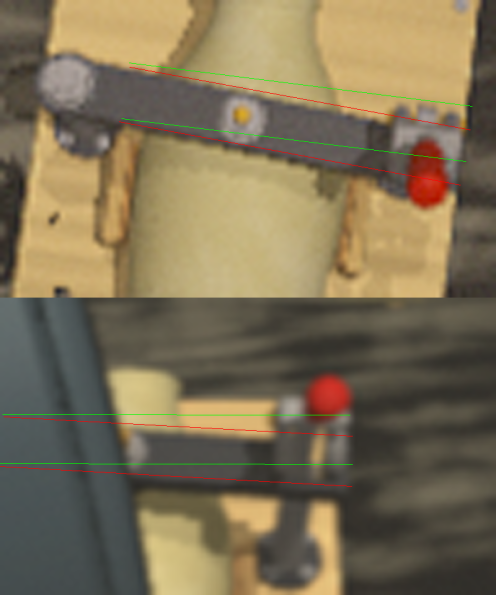

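```bash
python3 -c "
from h import *
for z in (.172,.179):
  s=atz('t4.png',318.1,182.7,z);n=atz('t4.png',283.1,176.1,.165);d=s-n;print(s,n,np.linalg.norm(d[:2]),'q',-np.pi/2+th-np.arctan2(d[1],d[0]))
print(abs(np.load('pics/t1.png.npz')['T']-np.load('pics/t4.png.npz')['T']).max())
f='t4.png';x0,y0=270,160
a=cv2.resize(cv2.imread('pics/'+f)[y0:y0+60,x0:x0+100],None,fx=8,fy=8,interpolation=cv2.INTER_CUBIC)
def pt(p):return ((proj(f,p)-[x0,y0]+.5)*8).astype(int).tolist()
for q,c in ((0,(0,255,0)),(.06,(0,0,255))):
  cv2.circle(a,pt(F(q,.095,0,.179)),4,c,1)
  for z in (.1525,.138): cv2.polylines(a,[np.array([pt(F(q,r,d,z)) for r,d in((.02,-.015),(.213,-.015),(.213,.015),(.02,.015))])],True,c,1) if z>.14 else 0
cv2.circle(a,pt(F(0,0,0,.165)),4,(255,0,0),1)
cv2.imwrite('pics/c7.png',a)
"
```

```text
[0.5734 0.0395 0.172 ] [0.5912 0.1307 0.165 ] 0.09292082651375846 q 0.07495228380660968
[0.5722 0.0394 0.179 ] [0.5912 0.1307 0.165 ] 0.09325604538044706 q 0.0873766856677527
0.0
```

View pics/c7.png

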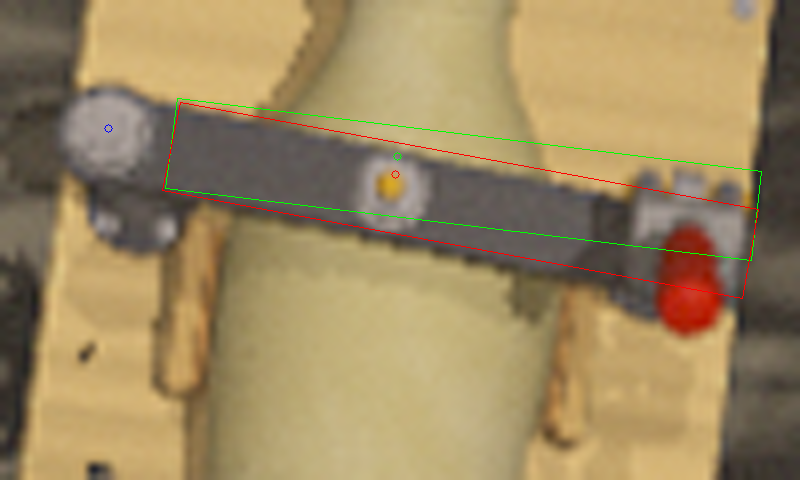

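The strap stands at about 0.08 rad, not quite home: its edges slope about 11° in the picture, against 7° for the nut-to-cam line. It probably rebounded when I retreated quickly. I'll push again, gently, and back off slowly.

```bash
python3 -c "
from h import *
shifts([F(.09,.08,.06,.25),F(.09,.08,.06,.13)]+[F(q,.08,.027,.13) for q in (.09,.05,0)])"
```

```text
t 5.7667 ee [0.5311 0.2104 0.322 ] toolx-yaw 173.6 F [-0.7  0.1 -0.6]
[0.5175 0.065  0.25  ] [-0.002 -0.146  0.072]
[0.5175 0.065  0.13  ] [-0.002 -0.146  0.192]
[0.5497 0.0582 0.13  ] [-0.035 -0.149  0.192]
[0.5527 0.0566 0.13  ] [-0.038 -0.151  0.192]
[0.5565 0.0547 0.13  ] [-0.042 -0.152  0.192]
```

Call:
send_rows:
  targets:
    - [[0, 0.0, -0.03, 0, 0], [0, 0, -0.06, 0.0, 0], [0, 0, -0.09, 0.0, 0], [0, -0.002, -0.12, 0.03, 0], [0, -0.002, -0.146, 0.06, 0], [0, -0.002, -0.148, 0.09, 0], [0, -0.002, -0.148, 0.12, 0], [0, -0.002, -0.148, 0.15, 0], [0, -0.002, -0.148, 0.18, 0], [0, -0.002, -0.148, 0.192, 0], [0, -0.002, -0.148, 0.192, 0], [0, -0.01, -0.148, 0.192, 0], [0, -0.02, -0.148, 0.192, 0], [0, -0.027, -0.149, 0.192, 0], [0, -0.03, -0.149, 0.192, 0], [0, -0.033, -0.15, 0.192, 0], [0, -0.036, -0.15, 0.192, 0], [0, -0.036, -0.15, 0.192, 0]]

```text
t: 7.27
ee_pos: [0.5496, 0.0559, 0.1288]
eef_rot: [0.057, 0.998, -0.0, 0.001]
contact_force: [-0.5, -0.3, 0.4]
opening: 0.0003
finger_force: 0.0
```

Call:
send_rows:
  targets:
    - [[0, -0.001, 0, 0, 0], [0, -0.002, 0, 0, 0], [0, -0.003, 0, 0, 0], [0, -0.004, 0, 0, 0], [0, -0.004, 0, 0, 0]]

```text
t: 7.68
ee_pos: [0.5523, 0.0557, 0.1282]
eef_rot: [0.057, 0.998, -0.0, -0.0]
contact_force: [-1.1, -0.5, 0.7]
opening: -0.0001
finger_force: 0.4
```

Call:
send_rows:
  targets:
    - [[0, -0.001, 0, 0, 0], [0, -0.002, 0, 0, 0], [0, -0.003, 0, 0, 0], [0, -0.004, 0, 0, 0], [0, -0.004, 0, 0, 0]]

```text
t: 8.1
ee_pos: [0.5569, 0.0551, 0.1283]
eef_rot: [0.057, 0.998, -0.0, 0.0]
contact_force: [-0.4, -0.4, -0.8]
opening: -0.0003
finger_force: 0.4
```

Call:
send_rows:
  targets:
    - [[0, -0.001, 0, 0, 0], [0, -0.002, 0, 0, 0], [0, -0.003, 0, 0, 0], [0, -0.004, 0, 0, 0], [0, -0.004, 0, 0, 0], [0, -0.004, 0, 0, 0]]

```text
t: 8.6
ee_pos: [0.559, 0.0548, 0.128]
eef_rot: [0.057, 0.998, -0.0, -0.002]
contact_force: [-4.5, -0.7, 1.2]
opening: 0.0002
finger_force: 2.4
```

```bash
python3 -c "
from h import *
ims=[]
for n,f,x0,y0 in (('top','t5.png',270,150),('scene','s5.png',280,150)):
  snap(n,f);a=cv2.resize(cv2.imread('pics/'+f)[y0:y0+70,x0:x0+100],None,fx=6,fy=6,interpolation=cv2.INTER_CUBIC)
  for q,c in ((0,(0,255,0)),):
    P=np.array([((proj(f,F(q,r,d,.1525))-[x0,y0]+.5)*6).astype(int) for r,d in((.12,-.015),(.213,-.015),(.213,.015),(.12,.015))]);cv2.polylines(a,[P],True,c,1)
  ims.append(a)
cv2.imwrite('pics/c8.png',cv2.resize(np.hstack(ims),(800,280),interpolation=cv2.INTER_AREA));print(monitor.get_state()['contact_force'],monitor.get_state()['ee_pos'])
"
```

```text
[-4.4343161  -0.75232811  1.9222183 ] [0.5590324  0.05479276 0.12803374]
```

View pics/c8.png

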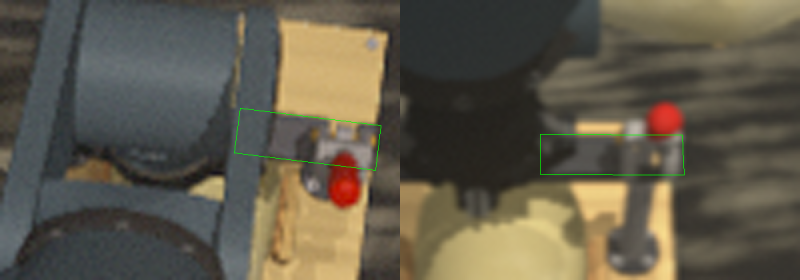

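The strap now fills its home outline in both views, with 4.5 N against the stop. I'll back off slowly this time.

Call:
send_rows:
  targets:
    - [[0, 0.001, 0, 0, 0], [0, 0.002, 0, 0, 0], [0, 0.003, 0, 0, 0], [0, 0.004, 0, 0, 0], [0, 0.005, 0, 0, 0], [0, 0.006, 0, 0, 0], [0, 0.007, 0, 0, 0], [0, 0.009, 0, 0, 0], [0, 0.012, 0, 0, 0], [0, 0.02, 0, 0, 0], [0, 0.04, 0, 0, 0], [0, 0.05, 0, -0.02, 0], [0, 0.05, 0.0, -0.06, 0], [0, 0.05, 0.04, -0.1, 0], [0, 0.05, 0.08, -0.14, 0], [0, 0.05, 0.12, -0.18, 0], [0, 0.05, 0.15, -0.2, 0], [0, 0.05, 0.15, -0.2, 0]]

```text
t: 10.2
ee_pos: [0.5272, 0.211, 0.3303]
eef_rot: [0.057, 0.998, 0.0, 0.001]
contact_force: [1.3, -0.2, -1.1]
opening: -0.0003
finger_force: 0.0
```

```bash
cat >> h.py <<'E'
def spindle(f):
    im=cv2.imread('pics/'+f).astype(int); b,g,r=im[...,0],im[...,1],im[...,2]
    w=np.clip(r-b-80,0,None)*(r>150)*(g>90); m=np.zeros(w.shape); m[165:230,275:330]=1
    i=[ (x,y,w[y,x]) for y,x in np.argwhere(w*m>0)]; i=np.array(i)
    return i
E
python3 -c "
from h import *
snap('top','t6.png');snap('scene','s6.png')
# strap pixels: dark grey, fit line in top in columns beyond bust
f='t6.png'
for f in ('t4.png','t6.png'):
  im=cv2.imread('pics/'+f).astype(int);b,g,r=im[...,0],im[...,1],im[...,2]
  m=((r-b<15)&(r<130)).astype(int)
  xs=[];cy=[]
  for x in list(range(296,312))+list(range(326,338)):
    col=np.where(m[165:205,x])[0]+165
    if len(col): xs.append(x);cy.append(col.mean())
  xs=np.array(xs);cy=np.array(cy);p=np.polyfit(xs,cy,1);k=abs(np.polyval(p,xs)-cy)<1;p=np.polyfit(xs[k],cy[k],1)
  A=atz(f,296,np.polyval(p,296),.152);B=atz(f,337,np.polyval(p,337),.152);d=B-A
  print(f,k.sum(),len(k),'q',-np.pi/2+th-np.arctan2(d[1],d[0]))
# lever & predictions
def L(a,l,dz=0): return W(-l*np.cos(a),-.095,.1733+l*np.sin(a)+.010+dz)
for f in ('t1.png','t6.png','s1.png','s6.png'):
  im=cv2.imread('pics/'+f).astype(int);m=(im[...,2]>130)&(im[...,1]<60)&(im[...,0]<60);m[:165]=0;m[215:]=0;m[:,:335]=0;m[:,370:]=0;q=np.argwhere(m);print(f,len(q),q.mean(0).round(1)[::-1])
shifts([L(1.134,.107,.08),L(1.134,.107,.02)])"
```

```text
t4.png 28 28 q 0.08298900994247194
t6.png 28 28 q 0.0032395842638701655
t1.png 59 [356.2 195.7]
t6.png 64 [355.9 195.5]
s1.png 43 [346.  179.1]
s6.png 50 [345.9 179.3]
t 10.3 ee [0.5299 0.2138 0.3332] toolx-yaw 173.7 F [0.8 0.2 0.2]
[ 0.5254 -0.0524  0.3603] [-0.025 -0.265 -0.028]
[ 0.5254 -0.0524  0.3003] [-0.024 -0.265  0.032]
```

Strap at 0.003 rad, lever unmoved. Next I move above the lever grip.

Call:
send_rows:
  targets:
    - [[0, 0, -0.02, -0.02, 0], [0, -0.006, -0.055, -0.028, 0], [0, -0.01, -0.09, -0.028, 0], [0, -0.016, -0.125, -0.028, 0], [0, -0.02, -0.16, -0.028, 0], [0, -0.025, -0.195, -0.028, 0], [0, -0.025, -0.23, -0.028, 0], [0, -0.025, -0.255, -0.028, 0], [0, -0.025, -0.265, -0.028, 0], [0, -0.025, -0.265, -0.01, 0], [0, -0.025, -0.265, 0.01, 0], [0, -0.025, -0.265, 0.03, 0], [0, -0.025, -0.265, 0.032, 0], [0, -0.025, -0.265, 0.032, 0]]

```text
t: 11.47
ee_pos: [0.5211, -0.056, 0.2947]
eef_rot: [0.057, 0.998, 0.001, -0.002]
contact_force: [0.4, -0.7, -0.2]
opening: -0.0003
finger_force: 0.0
```

```bash
python3 -c "
from h import *
def L(a,l,dz=0): return W(-l*np.cos(a),-.095,.1733+l*np.sin(a)+.010+dz)
shifts([L(np.radians(a),.103) for a in (65,60,55,50,45,40,35,30,25,20,15,10,5,0,-3)])"
```

```text
t 11.4667 ee [ 0.5211 -0.056   0.2947] toolx-yaw 173.5 F [ 0.4 -0.7 -0.2]
[ 0.5271 -0.0526  0.2766] [-0.006  0.004  0.018]
[ 0.5192 -0.0517  0.2725] [0.002 0.004 0.022]
[ 0.5117 -0.0508  0.2677] [0.01  0.004 0.027]
[ 0.5046 -0.05    0.2622] [0.017 0.004 0.033]
[ 0.498  -0.0492  0.2561] [0.024 0.004 0.039]
[ 0.492  -0.0485  0.2495] [0.03  0.004 0.045]
[ 0.4865 -0.0478  0.2424] [0.035 0.004 0.052]
[ 0.4818 -0.0473  0.2348] [0.04  0.004 0.06 ]
[ 0.4776 -0.0468  0.2268] [0.044 0.004 0.068]
[ 0.4742 -0.0464  0.2185] [0.047 0.004 0.076]
[ 0.4715 -0.046   0.21  ] [0.05  0.004 0.085]
[ 0.4696 -0.0458  0.2012] [0.052 0.004 0.094]
[ 0.4684 -0.0457  0.1923] [0.053 0.004 0.103]
[ 0.468  -0.0456  0.1833] [0.053 0.004 0.112]
[ 0.4682 -0.0457  0.1779] [0.053 0.004 0.117]
```

Call:
send_rows:
  targets:
    - [[0, -0.003, 0, 0.01, 0], [0, -0.003, 0, 0.018, 0], [0, -0.002, 0, 0.024, 0], [0, 0.001, 0, 0.027, 0], [0, 0.006, 0, 0.029, 0], [0, 0.014, 0, 0.034, 0], [0, 0.021, 0, 0.04, 0], [0, 0.028, 0, 0.046, 0], [0, 0.034, 0, 0.052, 0], [0, 0.039, 0, 0.059, 0], [0, 0.044, 0, 0.067, 0], [0, 0.044, 0, 0.067, 0]]

```text
t: 12.47
ee_pos: [0.4767, -0.0511, 0.2278]
eef_rot: [0.057, 0.998, 0.0, -0.002]
contact_force: [-1.1, 0.5, 0.5]
opening: 0.0002
finger_force: 0.3
```

```bash
python3 -c "
from h import *
def L(a,l,dz=0): return W(-l*np.cos(a),-.095,.1733+l*np.sin(a)+.010+dz)
snap('top','t7.png');snap('scene','s7.png')
for f in ('t7.png','s7.png'):
  im=cv2.imread('pics/'+f).astype(int);m=(im[...,2]>130)&(im[...,1]<60)&(im[...,0]<60);m[:155]=0;m[250:]=0;m[:,:335]=0;m[:,370:]=0;q=np.argwhere(m);print(f,len(q),q.mean(0).round(1)[::-1] if len(q) else 0)
for a in (65,45,30,0): print(a,[proj(f,L(np.radians(a),.095,-.01)) for f in('t7.png','s7.png')])
shifts([L(np.radians(a),.103) for a in (30,25,20,15,10,5,0,-3)])"
```

```text
t7.png 0 0
s7.png 14 [345.5 211.3]
65 [array([356.4, 194.8]), array([345.7, 179.4])]
45 [array([354.6, 206.9]), array([345.5, 193.6])]
30 [array([353.3, 213.9]), array([345.1, 203.4])]
0 [array([351.5, 220.7]), array([343.6, 217.3])]
t 12.5667 ee [ 0.4789 -0.0517  0.2288] toolx-yaw 173.5 F [-0.2  0.6  0.3]
[ 0.4818 -0.0473  0.2348] [-0.002  0.005 -0.006]
[ 0.4776 -0.0468  0.2268] [0.002 0.005 0.002]
[ 0.4742 -0.0464  0.2185] [0.005 0.005 0.01 ]
[ 0.4715 -0.046   0.21  ] [0.008 0.005 0.019]
[ 0.4696 -0.0458  0.2012] [0.01  0.005 0.028]
[ 0.4684 -0.0457  0.1923] [0.011 0.005 0.037]
[ 0.468  -0.0456  0.1833] [0.011 0.005 0.046]
[ 0.4682 -0.0457  0.1779] [0.011 0.005 0.051]
```

The lever is following: its red is now at row 211 in the scene view, down from 179. Continuing down.

Call:
send_rows:
  targets:
    - [[0, 0.002, 0.003, 0.002, 0], [0, 0.005, 0.005, 0.01, 0], [0, 0.007, 0.005, 0.017, 0], [0, 0.008, 0.005, 0.024, 0], [0, 0.008, 0.005, 0.03, 0], [0, 0.008, 0.005, 0.036, 0], [0, 0.008, 0.005, 0.042, 0], [0, 0.008, 0.005, 0.046, 0], [0, 0.008, 0.005, 0.049, 0], [0, 0.008, 0.005, 0.049, 0]]

```text
t: 13.4
ee_pos: [0.4709, -0.0454, 0.1823]
eef_rot: [0.057, 0.998, 0.0, -0.001]
contact_force: [-9.7, 2.2, 26.5]
opening: -0.0002
finger_force: 13.2
```

Call:
send_rows:
  targets:
    - [[0, 0, 0, 0.001, 0], [0, 0, 0, 0.002, 0], [0, 0, 0, 0.003, 0], [0, 0, 0, 0.003, 0]]

```text
t: 13.73
ee_pos: [0.4709, -0.0454, 0.1814]
eef_rot: [0.057, 0.998, -0.0, -0.0]
contact_force: [-13.2, 1.7, 42.3]
opening: 0.0001
finger_force: 21.1
```

Hard stop reached: 42 N at the expected height. Backing off gently, then checking with the cameras.

Call:
send_rows:
  targets:
    - [[0, 0, 0, -0.001, 0], [0, 0, 0, -0.003, 0], [0, 0, 0, -0.005, 0], [0, 0, 0, -0.007, 0], [0, 0, 0, -0.009, 0], [0, 0, 0, -0.012, 0], [0, 0, 0, -0.02, 0], [0, 0, 0, -0.04, 0], [0, 0, 0, -0.08, 0], [0, 0, 0, -0.12, 0], [0, 0, 0.03, -0.15, 0], [0, 0, 0.07, -0.15, 0], [0, 0, 0.11, -0.15, 0], [0, 0, 0.15, -0.15, 0], [0, 0, 0.19, -0.15, 0], [0, 0, 0.23, -0.15, 0], [0, -0.03, 0.26, -0.15, 0], [0, -0.06, 0.26, -0.15, 0], [0, -0.06, 0.26, -0.15, 0]]

```text
t: 15.32
ee_pos: [0.5661, 0.2072, 0.327]
eef_rot: [0.056, 0.998, 0.0, 0.003]
contact_force: [0.1, -1.0, 0.2]
opening: 0.0002
finger_force: 0.0
```

```bash
python3 -c "
from h import *
snap('top','t8.png');snap('scene','s8.png')
for f in ('t8.png','s8.png'):
  im=cv2.imread('pics/'+f).astype(int);m=(im[...,2]>130)&(im[...,1]<60)&(im[...,0]<60);m[:155]=0;m[250:]=0;m[:,:335]=0;m[:,370:]=0;q=np.argwhere(m);print(f,len(q),q.mean(0).round(1)[::-1],q.min(0),q.max(0))
for a in (0,6,12): print(a,[[proj(f,W(-l*np.cos(np.radians(a)),-.095,.1733+l*np.sin(np.radians(a)))) for l in(.054,.085,.117)] for f in('t8.png','s8.png')])
im=cv2.imread('pics/t8.png').astype(int);m=((im[...,2]-im[...,0]<15)&(im[...,2]<130))
xs=np.r_[296:312,326:338];cy=np.array([np.where(m[165:205,x])[0].mean()+165 for x in xs]);p=np.polyfit(xs,cy,1);print(abs(np.polyval(p,xs)-cy).max())
d=atz('t8.png',337,np.polyval(p,337),.152)-atz('t8.png',296,np.polyval(p,296),.152);print('q',-np.pi/2+th-np.arctan2(d[1],d[0]))
# change in bust/bystander areas between t6 and t8, right-hand side t1/t8
a,b=[cv2.imread('pics/'+k).astype(int) for k in('t1.png','t8.png')]
D=abs(a-b).max(2)
for n,(x0,y0,x1,y1) in dict(bust=(297,205,335,230),right=(405,185,545,280),brush=(185,235,240,280),cone=(195,190,216,208)).items(): print(n,D[y0:y1,x0:x1].mean().round(1),(D[y0:y1,x0:x1]>50).sum())
print(monitor.get_state()['ee_pos'],monitor.get_state()['contact_force'])"
```

```text
t8.png 142 [351.1 217.3] [206 347] [228 355]
s8.png 121 [342.7 213.8] [203 340] [224 346]
0 [[array([353.4, 204.8]), array([352. , 216.8]), array([350.5, 229.2])], [array([343. , 202.5]), array([343.5, 213.7]), array([344. , 225.5])]]
6 [[array([353.6, 204.4]), array([352.2, 216.3]), array([350.8, 228.7])], [array([343.1, 201.3]), array([343.8, 211.8]), array([344.4, 223.1])]]
12 [[array([353.8, 203.8]), array([352.5, 215.4]), array([351.2, 227.6])], [array([343.3, 199.9]), array([344. , 209.6]), array([344.8, 220.1])]]
0.5951527564430421
q -0.0013377722333118847
bust 4.8 0
right 5.0 0
brush 38.2 541
cone 20.9 7
[0.56142003 0.20593036 0.32657035] [-0.12347604  0.55623951 -0.65762806]
```

```bash
python3 -c "
from h import *
print(ticket.close_job())"
```

```text
the job is handed in; nothing more can be done
None
```

The job is handed in at about 15 s: the strap is home (about 0 rad), the cam lever is hard down, and the pictures show the bust, mug and dowel tub unmoved; the arm hid the brush, the ring cone check was inconclusive, and the foot's pressing force was not measured.

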